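Open the push-and-turn safety cap of the low solvent can

ROBOT

A 6-joint arm with a two-finger parallel gripper is mounted at the origin on the work surface. World frame = base frame: x ahead of the robot, y to its left, z up, the work surface at z = 0. Lengths are in mm, angles in rad, forces in N, time in s.
With the tool pointing down it reaches from about 325 to 900 mm from the base axis. Payload 6.1 kg.
Tool frame: the origin (TCP) lies between the finger pads; the fingertips stand 14 mm ahead of it and the grasp point (between the pads) lies 5 mm behind it; z points along the fingers, y is the line along which they close (so a half turn about z gives the same grasp; the last joint's range is limited). The gripper opens to 87 mm and grips with 3 to 60 N. Pads are 19 mm wide; open, the fingers measure 117 mm over their backs; the gripper's body (75 mm by 190 mm) begins 51 mm behind the grasp point.
Start: joints at [-1.358, 0.22, 1.526, -0, 1.395, -0.126], TCP at [207.715, -589.466, 236.538] pointing down, gripper open.
Joint ranges: [-2.98, 2.98], [-0.91, 2.08], [0.09, 2.57], [-1.24, 4.39], [0.2, 2.65], [-2.68, 2.68]. Speed limits (rad/s): [2.57, 2.57, 3.01, 3.14, 3.14, 3.14].

INTERFACE

Orientations are given as a unit quaternion [x, y, z, w].
In Python, from workcell import arm, viewer, hand_in gives the robot as it stands. The module is installed in compiled form; this text tells all that it offers.
- The arm moves only by the tool jog_arm, never from a script. Its argument "deltas" is a list of rows, each a list of 7 numbers: the shift along the tool's x, y, z normalised to -1 to 1, where 1 is 120 mm, then the turn, a rotation vector about the tool's x, y, z normalised to -1 to 1, where 1 is 60 degrees, then the opening, from 0 (shut) to 1 (fully open). In form: [[tx, ty, tz, ax, ay, az, gripper], ...]. A call has 1 to 5 rows; each row shifts and turns the commanded pose from where the row before left it, along the tool's axes as they then stand; what a row does not reach is not made up. A row lasts 1/10 s, in which the tool goes at most 50 mm and 8.59 degrees, less where a joint would pass 70% of its speed; a pose out of reach is approached as far as the arm can. A call with a number of a shift or a turn outside -1 to 1 is refused whole. A call with a gripper value outside its range is refused whole. The fingers move at their own pace and stop on an object; the grip force is fixed at half the most. Time passes only in rows, so rows that do not move let the fingers close. It gives the time, the measured TCP pose, the force, the opening and the grip force at its end, in the units of the state.
- arm.state(): the state, without advancing time (a new reading comes with each control period).
- viewer.get_image(name): name is "scene" or "top" or "wrist"; returns the picture (400x640x3 uint8, red, green, blue); there is no depth.
- viewer.get_calibration(name): a dict with "K" (3x3 intrinsics, pixels), "rvec" (rotation vector, rad) and "tvec" (3), from world to camera coordinates, as OpenCV has them. Camera axes: x right, y down, z forward; pixel columns grow to the right and rows downward; lengths in mm; the calibration is good to about 2 mm. A picture is of the moment at which its call begins: read the wrist's pose just before it. get_calibration takes no time and is no camera call; for the wrist camera it gives the pose at the moment of the call.
- hand_in(): hands the job in; it is judged then, once.
The state is a dict: "t": time; "joints": joint angles; "joint_velocities": joint speeds; "tau": joint torques, N m; "tcp_pos": TCP position; "tcp_rot": TCP orientation; "force": force on the tool from outside, world axes, zero at the start; "moment": the same for the moment, N m; "grip_width": finger opening in mm; "grip_force": force on a finger pad.
Only numpy, scipy, OpenCV 4.12 (cv2) and the standard library are available. Lean on these libraries where they do the work, as an engineer would, in place of code of your own. Each camera call takes 0.05 s, during which the arm holds its last target. There are 200 camera calls.

TASK

Open the lower, wider of the two solvent cans on the mixing bench: pinch its safety cap by the finger bar, push it well down against its spring before you turn it (never force it round), keep it down while you turn it about a quarter turn anticlockwise (seen from above), and lift it off. Set the cap down, bar upwards, in the shallow steel tray, without dropping it; do not touch the cap of the taller can.

Things in the scene. Friction and masses are not known exactly. Their poses are not given: they have to be found in the camera images.
- low_cap: black safety cap on the low can, 50-100 g. Origin: centre of its underside; z up. From there up: core 40 mm across with two lugs along x (64 mm over both, 12 wide, 8 thick); disc 68 mm across at z 26-32 mm; finger bar at z 32-62 mm, 50 mm long (x), 16 thick (y). Shut: x along the can's x, 3 mm side play. 4 N starts it down, 9 N takes it to its stop 12 mm down
- low_can: low can, tinplate with paper band, 130 mm across, 100 high, fixed to the bench in a ring 146 across. Origin: centre of its underside. Collar on top 78 across, rim at z 126 mm. Shut, the cap's origin is at z 113. The cap must be 7 mm or more down (9 is good) to turn; it turns anticlockwise (+yaw), under catches from 10 to 65 degrees, free to lift off straight up from 70 to 120 (85 to 90 is good)
- tray: shallow square steel tray fixed to the bench, 140 x 140 mm outside, walls 4 mm thick, rim 14 mm above the bench, floor 4 mm thick. Origin: centre of its underside, on the bench; x and y along its sides
- tall_cap: the same kind of cap, shape and size as low_cap, on the taller, narrower can; not to be touched. Origin: centre of its underside, 183 mm above the bench; its top is 245 mm above the bench. The tall can under it, fixed to the bench, is 100 mm across (ring 116 mm) and 170 mm high
Mind the look-alikes: they are no part of the job. What is shaped like the low_can but pink is not meant. What is shaped like the low_cap but blue or pink is not meant.

How it is judged:
By the outcome, as a careful person would: the job done as asked, in the order asked, and still so for the second after the job is handed in, with the robot touching nothing.
It also fails if it takes over 48 s, if anything falls off the work surface, if the arm or the gripper's body presses on something with over 40 N, if the wrist force passes 120 N, or if a joint passes its speed limit or range.

## Working session

There is one attempt and no reset: what is moved stays moved. The work goes in short steps, Python scripts to look and compute and a tool call to move; the robot and the scene stay as the last step left them, time stands still between calls to the robot, and variables do not carry over. Pictures are saved under pics/ and viewed, at most 10 in all, crops included, and the job is handed in when it is done.

Besides the shell and the picture viewer there is one more tool, called after "Call:" by a JSON object that holds its "name" and its "arguments", one argument or row to a line. jog_arm: Moves the arm, as the interface text tells. Its arguments: {"type":"object","properties":{"deltas":{"type":"array"}},"required":["deltas"]}

```bash
mkdir -p pics
python3 - <<'E'
from workcell import arm,viewer
import cv2
s=arm.state();print(s)
for n in("scene","top"):
    cv2.imwrite(f"pics/{n}0.png",viewer.get_image(n)[:,:,::-1]);print(n,viewer.get_calibration(n))
E
```

```text
{'t': 0.0, 'joints': array([-1.35811323e+00,  2.21214068e-01,  1.52759791e+00, -2.13153256e-05,
        1.39471203e+00, -1.26044259e-01]), 'joint_velocities': array([ 0.00044534,  0.00174559,  0.00352746, -0.00137807, -0.00019608,
       -0.00172188]), 'tau': array([-8.54862446e-04, -4.94613397e+01, -3.87377286e+01,  6.97297161e-02,
        5.73248276e-02, -1.40313455e-04]), 'tcp_pos': array([ 207.57611523, -588.89511037,  235.45169614]), 'tcp_rot': array([ 9.85691446e-01,  1.68556938e-01, -5.23007577e-05, -9.64318058e-04]), 'force': array([ 0.09746218, -0.72858736,  0.18450433]), 'moment': array([ 0.00253746,  0.00732762, -0.00474722]), 'grip_force': 0.0, 'grip_width': 87.15683295303684}
scene {'K': array([[365.73239405,   0.        , 318.32321876],
       [  0.        , 365.73239405, 197.08323594],
       [  0.        ,   0.        ,   1.        ]]), 'rvec': array([ 2.00521587,  1.68856478, -0.51271356]), 'tvec': array([ -11.07967987, -312.072467  , 1384.06794667])}
top {'K': array([[465.29750642,   0.        , 319.2568556 ],
       [  0.        , 465.29750642, 203.5806054 ],
       [  0.        ,   0.        ,   1.        ]]), 'rvec': array([ 2.1440723 , -2.16154359,  0.09701481]), 'tvec': array([ -72.5132007 ,  492.98858465, 1378.63697886])}
```

View pics/scene0.png

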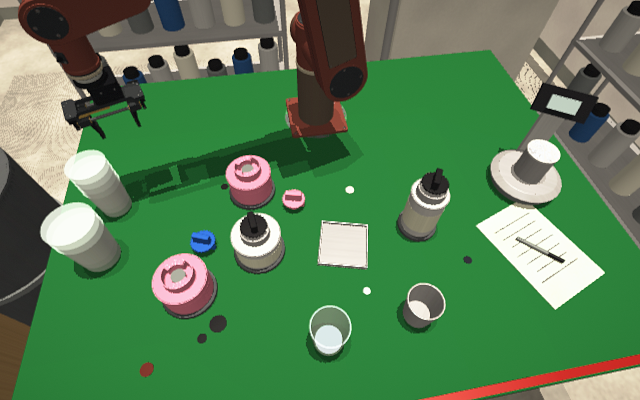

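View pics/top0.png

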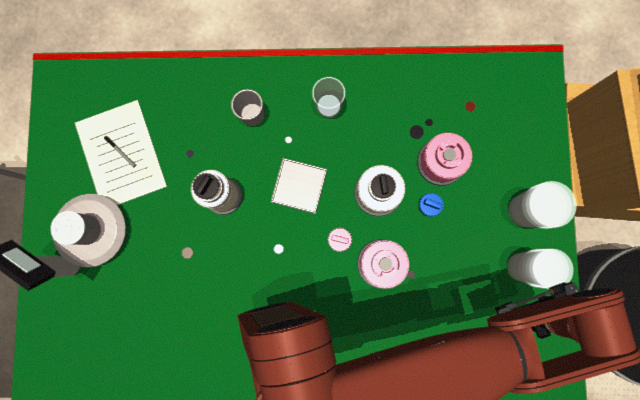

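The white low can is at about (381,189) in the top view, with its black cap at (383,186). The tray is at (299,186) and the tall can at about (215,190). The pink and blue items are decoys. I'll zoom in to measure.

```bash
cat > h.py <<'E'
import numpy as np,cv2
from workcell import arm,viewer
def ray(n,px,z,c=None):
    c=c or viewer.get_calibration(n);R=cv2.Rodrigues(c['rvec'])[0];C=-R.T@c['tvec']
    d=R.T@np.linalg.inv(c['K'])@[px[0],px[1],1];return C+d*(z-C[2])/d[2]
def proj(n,P,c=None):
    c=c or viewer.get_calibration(n);return cv2.projectPoints(np.array(P,float).reshape(-1,3),c['rvec'],c['tvec'],c['K'],None)[0].reshape(-1,2)
E
python3 - <<'E'
from h import *
im=cv2.imread("pics/top0.png")[145:225,260:420]
cv2.imwrite("pics/c0.png",cv2.resize(im,None,fx=5,fy=5,interpolation=cv2.INTER_CUBIC))
print(ray("top",(383,186),140),ray("top",(299,186),10),ray("top",(381,190),100),ray("top",(208,184),240))
# dark blob of the low cap
g=cv2.imread("pics/top0.png").max(2)
m=(g<70).astype('uint8');n,l,st,ce=cv2.connectedComponentsWithStats(m[150:220,355:410])
print([(s,c+[355,150]) for s,c in zip(st,ce) if s[4]>40])
E
```

```text
[ 527.09121303 -256.54699224  140.        ] [549.2615065  -14.23329209  10.        ] [ 521.58271746 -255.22821538  100.        ] [521.94894346 206.23083457 240.        ]
[(array([   0,    0,   55,   70, 3643], dtype=int32), array([381.85945649, 184.52182267])), (array([ 19,  25,  21,  20, 194], dtype=int32), array([384.90721649, 183.29381443]))]
```

View pics/c0.png

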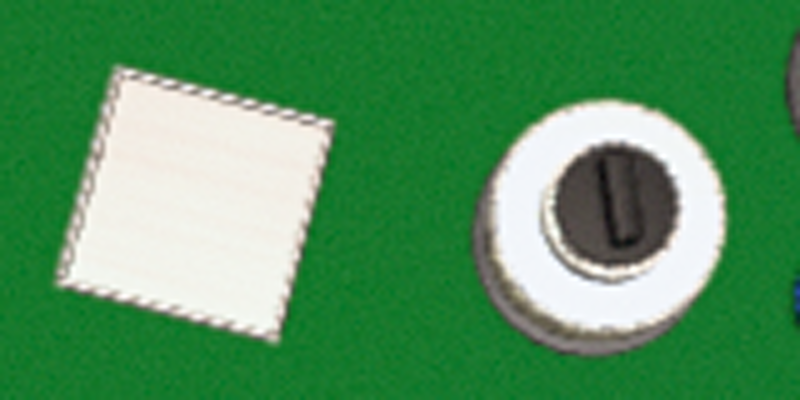

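The crop shows the cap disc centred at about (617,204), which is full-frame (383.4,185.8). The bar runs nearly along world x, yawed slightly positive. The tray corners are at (117,67), (333,122), (277,340) and (60,284). I'll move over the can to look with the wrist camera.

Call:
{"name": "jog_arm", "arguments": {
  "deltas": [
    [0.3, -0.15, -0.1, 0, 0, 0, 1],
    [0.34, -0.17, -0.1, 0, 0, 0, 1],
    [0.34, -0.17, -0.1, 0, 0, 0, 1],
    [0.34, -0.17, -0.1, 0, 0, 0, 1],
    [0.34, -0.17, -0.1, 0, 0, 0, 1]
  ]
}}

```text
t: 0.6
tcp_pos: [363.3, -427.7, 296.5]
tcp_rot: [0.986, 0.168, -0.0, -0.0]
force: [0.7, 0.3, 0.0]
grip_width: 86.9
grip_force: 0.0
```

Call:
{"name": "jog_arm", "arguments": {
  "deltas": [
    [0.34, -0.17, -0.05, 0, 0, 0.04, 1],
    [0.34, -0.17, 0, 0, 0, 0.04, 1],
    [0.34, -0.17, 0, 0, 0, 0.04, 1],
    [0.3, -0.17, 0, 0, 0, 0.04, 1],
    [0.3, -0.15, 0, 0, 0, 0.04, 1]
  ]
}}

```text
t: 1.1
tcp_pos: [525.8, -281.8, 302.2]
tcp_rot: [0.998, 0.064, -0.0, -0.0]
force: [-0.9, 0.7, 0.5]
grip_width: 87.1
grip_force: 0.0
```

Run:
```python
from h import *
from scipy.spatial.transform import Rotation as Rn
s=arm.state();print(s['t'],s['tcp_pos'],Rn.from_quat(s['tcp_rot']).as_matrix().round(3),s['joints'].round(3))
im=viewer.get_image("wrist")[:,:,::-1];cv2.imwrite("pics/w1.png",im)
c=viewer.get_calibration("wrist");np.save("w1.npy",np.r_[c['K'].ravel(),c['rvec'],c['tvec']])
R=cv2.Rodrigues(c['rvec'])[0];print(-R.T@c['tvec'],R)
for n in range(1):
  print("top disc",ray("top",(383.4,185.8),145),"can",ray("top",(381.6,188.4),100))
  T=np.array([ray("top",(260+a/5,145+b/5),14)[:2] for a,b in((117,67),(333,122),(277,340),(60,284))])
  print("tray",T,T.mean(0),np.linalg.norm(T-np.roll(T,1,0),axis=1))
```

```text
1.1 [ 525.79540466 -281.76544229  302.215246  ] [[ 0.992  0.128 -0.001]
 [ 0.128 -0.992  0.   ]
 [-0.001 -0.    -1.   ]] [-0.624  0.118  1.519 -0.     1.504  0.818]
[ 602.67204078 -267.75285955  450.67191948] [[ 0.12872107 -0.99167376 -0.00374689]
 [-0.95489293 -0.12496465  0.26937581]
 [-0.26760115 -0.03109646 -0.96302785]]
top disc [ 526.8885724  -257.08257081  145.        ] can [ 526.19197939 -257.0422376   100.        ]
tray [[635.29258238  33.56932935]
 [599.33812107 -99.51794129]
 [465.1172094  -64.29214786]
 [500.68379062  68.24261817]] [550.10792587 -15.49953541] [139.00274737 137.85842338 138.76638516 137.22407189]
```

View pics/w1.png

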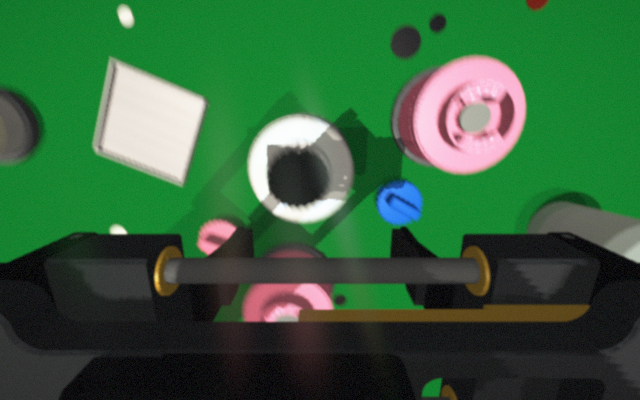

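The wrist view has the low can at (300,168) and the cap, dark and in shadow, at (298,178). The tray is at upper left. I need to stretch the contrast on the cap.

Run:
```python
from h import *
im=cv2.imread("pics/w1.png")[135:220,250:350].astype(float)
im=np.clip((im-10)*3.2,0,255).astype('uint8')
a=cv2.resize(im,(500,425),interpolation=cv2.INTER_CUBIC)
t=cv2.imread("pics/top0.png")[168:203,365:402].astype(float)
b=cv2.resize(np.clip((t-20)*2.5,0,255).astype('uint8'),None,fx=8,fy=8,interpolation=cv2.INTER_CUBIC)
o=np.zeros((425,800,3),'uint8');o[:,:500]=a;o[:280,502:798]=b
cv2.imwrite("pics/c1.png",o)
```

```text
(no output)
```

View pics/c1.png

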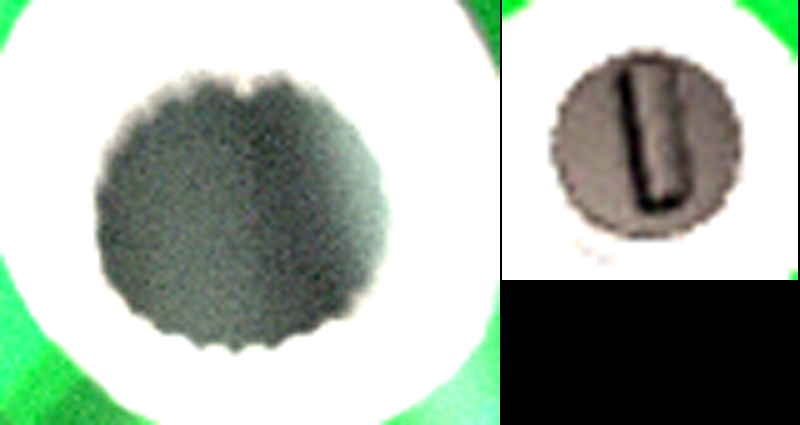

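The top view shows the bar clearly, with its long edges at (637,65)→(652,198) and (678,68)→(690,190). The wrist view shows only the shadowed disc, centred at about (242,212).

Run:
```python
from h import *
f=lambda p:ray("top",(365+(p[0]-502+.5)/8-.5,168+(p[1]+.5)/8-.5),175)[:2]
P=[f(p) for p in((637,65),(652,198),(678,68),(690,190))]
for a,b in((0,1),(2,3)):d=P[a]-P[b];print(P[a],P[b],np.degrees(np.arctan2(d[1],d[0])),np.hypot(*d))
print("bar c",np.mean(P,0))
g=lambda p:ray("top",(365+(p[0]-502+.5)/8-.5,168+(p[1]+.5)/8-.5),145)
print("disc",g((647,145)))
w=np.load("w1.npy");c=dict(K=w[:9].reshape(3,3),rvec=w[9:12],tvec=w[12:])
print("wrist disc",ray("wrist",(250+(242+.5)/5-.5,135+(212+.5)/5-.5),145,c),"can",ray("wrist",(300,168),100,c))
# tray yaw via wrist rim corners
T=np.array([ray("wrist",p,14,c)[:2] for p in((113,57),(208,99),(184,186),(95,150))]);print(T,T.mean(0))
```

```text
[ 550.12340915 -248.88385851] [ 504.60970009 -252.93996484] 5.092651275332928 45.6940883570109
[ 548.94436476 -262.70734324] [ 507.20550133 -265.78391338] 4.215646137979288 41.85209676959565
bar c [ 527.72074383 -257.57876999]
disc [ 527.22359296 -255.12279474  145.        ]
wrist disc [ 539.40237782 -248.16871164  145.        ] can [ 541.94676111 -246.57160392  100.        ]
[[651.24484932  40.69040493]
 [611.76722849 -95.13265577]
 [473.89238122 -59.36142557]
 [513.84244963  77.98034836]] [562.68672716  -8.95583201]
```

The wrist estimate is off because the arm was still settling. I'll retake it now that it has stopped.

Run:
```python
from h import *
viewer.get_image("wrist");viewer.get_image("wrist")
c=viewer.get_calibration("wrist");im=viewer.get_image("wrist")[:,:,::-1].copy()
s=arm.state();print(s['t'],s['tcp_pos'],s['tcp_rot'],s['joint_velocities'].round(3))
cv2.imwrite("pics/w2.png",im)
u=np.round(proj("wrist",[527,-256,145],c)[0]).astype(int);print(u)
a,b=u[0]-45,u[1]-45
o=cv2.resize(np.clip((im[b:b+90,a:a+90].astype(float)-10)*3,0,255).astype('uint8'),(540,540),interpolation=cv2.INTER_CUBIC)
for x,y,z,r in((527,-256,145,34),):
  q=proj("wrist",[[x+r*np.cos(t),y+r*np.sin(t),z] for t in np.linspace(0,6.28,40)],c)
  cv2.polylines(o,[np.int32((q-[a,b]+.5)*6)],True,(0,0,255))
cs=[(25,8),(25,-8),(-25,-8),(-25,8)];t=np.radians(5)
q=proj("wrist",[[527+np.cos(t)*x-np.sin(t)*y,-256+np.sin(t)*x+np.cos(t)*y,175] for x,y in cs],c)
cv2.polylines(o,[np.int32((q-[a,b]+.5)*6)],True,(0,255,255))
cv2.imwrite("pics/c2.png",o)
# tray corners
t=np.radians(-15.1)
q=proj("wrist",[[550+np.cos(t)*x-np.sin(t)*y,-15.5+np.sin(t)*x+np.cos(t)*y,14] for x,y in((70,70),(70,-70),(-70,-70),(-70,70))],c);print(q)
```

```text
1.3 [ 525.07085869 -282.7775389   301.80281207] [ 9.97825706e-01  6.59040162e-02 -6.64172775e-04 -2.82926006e-04] [-0.039 -0.013  0.011 -0.007  0.001 -0.004]
[301 184]
[[114.81827052  64.211387  ]
 [209.07825174 104.03957975]
 [184.38126631 188.57937215]
 [ 96.96665947 154.82244428]]
```

View pics/c2.png

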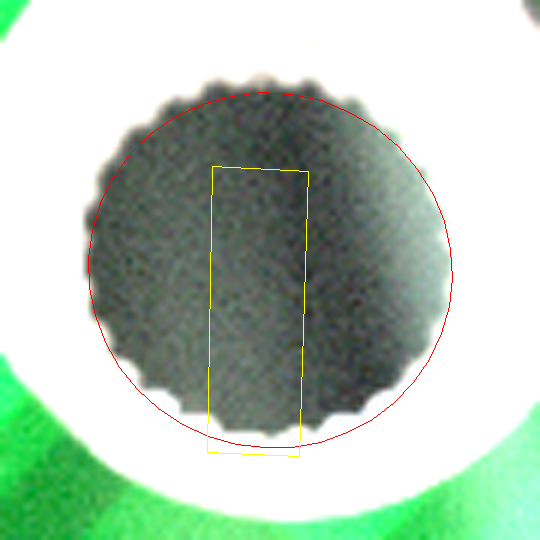

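The measured disc sits about 2 px further towards +x than the top-view estimate. Averaging the two gives a cap centre of about (528.3,-256) with the bar yaw near 5°. I'll align and descend to just above the bar.

Call:
{"name": "jog_arm", "arguments": {
  "deltas": [
    [0.056, -0.218, 0, 0, 0, 0.047, 1],
    [0, 0, 0.23, 0, 0, 0, 1],
    [0, 0, 0.23, 0, 0, 0, 1],
    [0, 0, 0.23, 0, 0, 0, 1],
    [0, 0, 0.23, 0, 0, 0, 1]
  ]
}}

```text
t: 1.8
tcp_pos: [526.9, -258.0, 191.0]
tcp_rot: [0.999, 0.039, -0.0, 0.0]
force: [0.1, -1.2, -0.9]
grip_width: 87.4
grip_force: 0.0
```

Call:
{"name": "jog_arm", "arguments": {
  "deltas": [
    [0, 0, 0, 0, 0, 0, 1],
    [0, 0, 0, 0, 0, 0, 1]
  ]
}}

```text
t: 2.0
tcp_pos: [527.2, -257.6, 192.2]
tcp_rot: [0.999, 0.039, -0.001, -0.0]
force: [-0.1, 0.1, 0.7]
grip_width: 87.2
grip_force: 0.0
```

Run:
```python
from h import *
c=viewer.get_calibration("wrist");im=viewer.get_image("wrist")[:,:,::-1].copy()
s=arm.state();print(s['t'],s['tcp_pos'],s['tcp_rot'],s['force'],s['joints'].round(3))
o=im.copy()
cv2.polylines(o,[np.int32(proj("wrist",[[528.3+34*np.cos(t),-256+34*np.sin(t),145] for t in np.linspace(0,6.28,40)],c))],True,(0,0,255))
t=np.radians(4.7)
cv2.polylines(o,[np.int32(proj("wrist",[[528.3+np.cos(t)*x-np.sin(t)*y,-256+np.sin(t)*x+np.cos(t)*y,175] for x,y in[(25,8),(25,-8),(-25,-8),(-25,8)]],c))],True,(0,255,255))
u=proj("wrist",[528.3,-256,160],c)[0].astype(int);print(u)
k=lambda i:cv2.resize(np.clip((i[max(u[1]-90,0):u[1]+90,u[0]-65:u[0]+65].astype(float)-5)*2.5,0,255).astype('uint8'),None,fx=3,fy=3,interpolation=cv2.INTER_CUBIC)
cv2.imwrite("pics/w3.png",np.hstack([k(im),k(o)]))
```

```text
2.05 [ 528.1829847  -257.94917529  193.59354495] [9.99217631e-01 3.95415112e-02 5.75514012e-04 5.12710895e-04] [0.28566555 0.07380051 0.05676588] [-0.588  0.165  1.673 -0.     1.303  0.903]
[321 228]
```

View pics/w3.png

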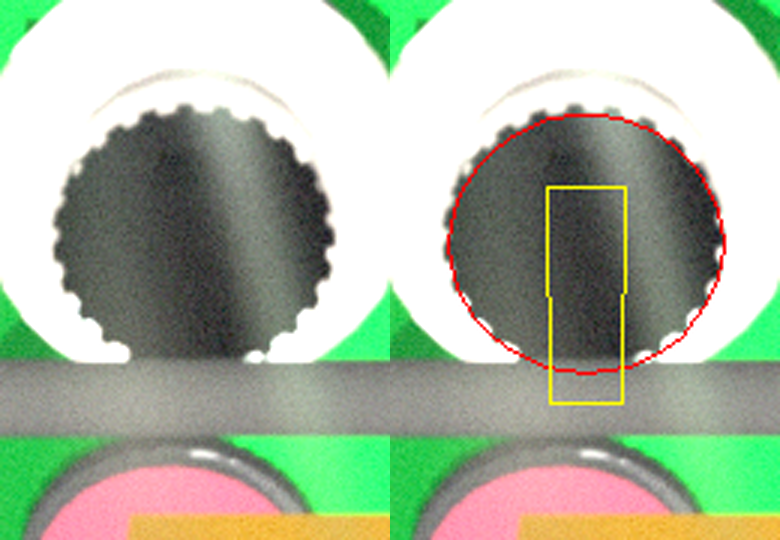

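The disc outline matches the projection to within about 1 mm, although the bar is lost in shadow. I'll descend and close.

Call:
{"name": "jog_arm", "arguments": {
  "deltas": [
    [0.005, -0.015, 0.13, 0, 0, 0, 1],
    [0, 0, 0.13, 0, 0, 0, 1],
    [0, 0, 0, 0, 0, 0, 1],
    [0, 0, 0, 0, 0, 0, 1]
  ]
}}

```text
t: 2.45
tcp_pos: [528.1, -254.6, 160.0]
tcp_rot: [0.999, 0.04, -0.001, -0.001]
force: [0.9, 0.8, -0.0]
grip_width: 86.9
grip_force: 0.0
```

Call:
{"name": "jog_arm", "arguments": {
  "deltas": [
    [0, 0, 0, 0, 0, 0, 0],
    [0, 0, 0, 0, 0, 0, 0],
    [0, 0, 0, 0, 0, 0, 0],
    [0, 0, 0, 0, 0, 0, 0],
    [0, 0, 0, 0, 0, 0, 0]
  ]
}}

```text
t: 2.95
tcp_pos: [528.7, -255.0, 161.1]
tcp_rot: [0.999, 0.04, 0.0, 0.0]
force: [-0.2, -0.6, -0.1]
grip_width: 55.0
grip_force: 0.0
```

Call:
{"name": "jog_arm", "arguments": {
  "deltas": [
    [0, 0, 0, 0, 0, 0, 0],
    [0, 0, 0, 0, 0, 0, 0],
    [0, 0, 0, 0, 0, 0, 0]
  ]
}}

```text
t: 3.25
tcp_pos: [528.6, -255.0, 160.9]
tcp_rot: [0.999, 0.04, 0.0, -0.0]
force: [0.1, 0.4, -0.5]
grip_width: 30.8
grip_force: 0.0
```

Call:
{"name": "jog_arm", "arguments": {
  "deltas": [
    [0, 0, 0, 0, 0, 0, 0],
    [0, 0, 0, 0, 0, 0, 0],
    [0, 0, 0, 0, 0, 0, 0],
    [0, 0, 0, 0, 0, 0, 0]
  ]
}}

```text
t: 3.65
tcp_pos: [528.6, -255.0, 160.9]
tcp_rot: [0.999, 0.04, -0.0, -0.0]
force: [-0.5, -0.0, 0.5]
grip_width: 16.2
grip_force: 30.0
```

It has the bar: 16.2 mm opening, 30 N, no side force. Now I'll press down about 10 mm.

Call:
{"name": "jog_arm", "arguments": {
  "deltas": [
    [0, 0, 0.02, 0, 0, 0, 0],
    [0, 0, 0.02, 0, 0, 0, 0],
    [0, 0, 0.02, 0, 0, 0, 0],
    [0, 0, 0.02, 0, 0, 0, 0],
    [0, 0, 0, 0, 0, 0, 0]
  ]
}}

```text
t: 4.15
tcp_pos: [528.6, -255.0, 151.6]
tcp_rot: [0.999, 0.04, 0.0, 0.0]
force: [-2.6, 1.6, 6.0]
grip_width: 15.7
grip_force: 30.0
```

Call:
{"name": "jog_arm", "arguments": {
  "deltas": [
    [0, 0, 0, 0, 0, 0, 0]
  ]
}}

```text
t: 4.25
tcp_pos: [528.7, -255.0, 151.8]
tcp_rot: [0.999, 0.04, 0.0, 0.0]
force: [-2.8, 1.4, 6.5]
grip_width: 16.0
grip_force: 30.0
```

Call:
{"name": "jog_arm", "arguments": {
  "deltas": [
    [-0.008, -0.005, 0.01, 0, 0, 0, 0],
    [0, 0, 0, 0, 0, 0, 0]
  ]
}}

```text
t: 4.45
tcp_pos: [528.5, -254.9, 151.1]
tcp_rot: [0.999, 0.04, 0.001, 0.001]
force: [-0.9, 0.7, 7.2]
grip_width: 15.6
grip_force: 30.0
```

Run:
```python
from h import *
for i in range(2):
  im=viewer.get_image("wrist")[:,:,::-1];s=arm.state();print(s['t'],s['tcp_pos'],s['force'],s['moment'])
```

```text
4.5 [ 528.48123163 -254.96375222  151.22419489] [0.19151174 0.34534974 6.83267863] [ 0.05811834  0.16662698 -0.00684159]
4.55 [ 528.48027554 -254.93419461  151.26831213] [-0.50214597 -0.06169099  7.0341785 ] [0.15464309 0.1802932  0.0053852 ]
```

Side force has gone. Travel is about 9.7 mm and 7 N. I'll add another 1 mm for margin, then turn.

Call:
{"name": "jog_arm", "arguments": {
  "deltas": [
    [0, 0, 0.008, 0, 0, 0, 0],
    [0, 0, 0, 0, 0, 0, 0],
    [0, 0, 0, 0, 0, -0.04, 0],
    [0, 0, 0, 0, 0, -0.04, 0],
    [0, 0, 0, 0, 0, 0, 0]
  ]
}}

```text
t: 5.05
tcp_pos: [528.6, -255.1, 150.5]
tcp_rot: [0.997, 0.082, 0.001, 0.001]
force: [-0.1, 0.1, 7.5]
grip_width: 15.8
grip_force: 30.0
```

Run:
```python
from h import *
s=arm.state();print(s['t'],s['tcp_pos'],s['tcp_rot'],s['force'],s['moment'],s['joints'].round(3))
```

```text
5.05 [ 528.60563756 -255.12339518  150.49338407] [9.96594928e-01 8.24389964e-02 1.21041708e-03 9.46249116e-04] [-0.10683736  0.05792166  7.53928715] [0.09178519 0.11172157 0.05411355] [-0.584  0.204  1.713  0.     1.222  0.822]
```

Turning freely, with a moment of 0.05 N m. Continuing.

Call:
{"name": "jog_arm", "arguments": {
  "deltas": [
    [0, 0, 0, 0, 0, -0.08, 0],
    [0, 0, 0, 0, 0, -0.08, 0],
    [0, 0, 0, 0, 0, -0.08, 0],
    [0, 0, 0, 0, 0, -0.08, 0],
    [0, 0, 0, 0, 0, -0.08, 0]
  ]
}}

```text
t: 5.55
tcp_pos: [528.8, -255.3, 150.6]
tcp_rot: [0.957, 0.289, 0.001, 0.001]
force: [-0.4, -0.1, 6.5]
grip_width: 15.8
grip_force: 30.0
```

```bash
python3 -c "
from h import *
s=arm.state();print(s['tcp_pos'],s['force'],s['moment'])"
```

```text
[ 528.7674744  -255.26217126  150.59835458] [-0.37002274 -0.13203743  6.53704336] [ 0.00158052  0.04731614 -0.04478568]
```

Call:
{"name": "jog_arm", "arguments": {
  "deltas": [
    [0, 0, 0.002, 0, 0, -0.08, 0],
    [0, 0, 0, 0, 0, -0.08, 0],
    [0, 0, 0, 0, 0, -0.08, 0],
    [0, 0, 0, 0, 0, -0.08, 0],
    [0, 0, 0, 0, 0, -0.08, 0]
  ]
}}

```text
t: 6.05
tcp_pos: [528.8, -255.3, 150.4]
tcp_rot: [0.876, 0.482, 0.001, 0.002]
force: [0.4, 0.7, 7.1]
grip_width: 15.7
grip_force: 30.0
```

Call:
{"name": "jog_arm", "arguments": {
  "deltas": [
    [0, 0, 0, 0, 0, -0.08, 0],
    [0, 0, 0, 0, 0, -0.08, 0],
    [0, 0, 0, 0, 0, -0.08, 0],
    [0, 0, 0, 0, 0, -0.08, 0],
    [0, 0, 0, 0, 0, -0.08, 0]
  ]
}}

```text
t: 6.55
tcp_pos: [528.8, -255.2, 150.4]
tcp_rot: [0.757, 0.653, 0.001, 0.002]
force: [0.5, 0.3, 7.4]
grip_width: 15.5
grip_force: 30.0
```

Call:
{"name": "jog_arm", "arguments": {
  "deltas": [
    [0, 0, 0, 0, 0, -0.08, 0],
    [0, 0, 0, 0, 0, -0.07, 0],
    [0, 0, 0, 0, 0, 0, 0],
    [0, 0, 0, 0, 0, 0, 0]
  ]
}}

```text
t: 6.95
tcp_pos: [528.9, -255.2, 150.4]
tcp_rot: [0.705, 0.71, 0.0, 0.002]
force: [0.2, 0.3, 7.4]
grip_width: 15.9
grip_force: 30.0
```

```bash
python3 -c "
from h import *
s=arm.state();print(s['tcp_pos'],s['tcp_rot'],2*np.degrees(np.arctan2(s['tcp_rot'][1],s['tcp_rot'][0])),s['force'],s['moment'],s['joints'].round(3))"
```

```text
[ 528.86501004 -255.20458841  150.39099649] [7.04633200e-01 7.09569291e-01 4.48023657e-04 1.80903986e-03] 90.39996540235983 [0.17563676 0.30879084 7.39385076] [ 0.01854866 -0.09454567  0.01992623] [-0.584  0.204  1.713  0.     1.221 -0.591]
```

Turned 86° with the cap still held down. Lifting straight up.

Call:
{"name": "jog_arm", "arguments": {
  "deltas": [
    [0, 0, -0.05, 0, 0, 0, 0],
    [0, 0, -0.05, 0, 0, 0, 0],
    [0, 0, -0.05, 0, 0, 0, 0],
    [0, 0, -0.05, 0, 0, 0, 0],
    [0, 0, 0, 0, 0, 0, 0]
  ]
}}

```text
t: 7.45
tcp_pos: [527.7, -254.5, 173.3]
tcp_rot: [0.705, 0.71, 0.0, 0.0]
force: [0.0, 0.5, -1.5]
grip_width: 15.7
grip_force: 30.0
```

Call:
{"name": "jog_arm", "arguments": {
  "deltas": [
    [0, 0, -0.12, 0, 0, 0, 0],
    [0, 0, -0.2, 0, 0, 0, 0],
    [0.1, 0.01, -0.1, 0, 0, 0, 0],
    [0.25, 0.03, 0, 0, 0, 0, 0],
    [0.3, 0.03, 0, 0, 0, 0, 0]
  ]
}}

```text
t: 7.95
tcp_pos: [535.8, -175.9, 224.5]
tcp_rot: [0.705, 0.709, 0.0, 0.001]
force: [0.4, 0.4, -1.0]
grip_width: 15.8
grip_force: 30.0
```

Call:
{"name": "jog_arm", "arguments": {
  "deltas": [
    [0.3, 0.03, 0, 0, 0, 0, 0],
    [0.3, 0.03, 0, 0, 0, 0, 0],
    [0.3, 0.02, 0, 0, 0, 0, 0],
    [0.25, 0.02, 0, 0, 0, 0, 0],
    [0.15, 0.01, 0, 0, 0, 0, 0]
  ]
}}

```text
t: 8.45
tcp_pos: [547.2, -17.1, 223.7]
tcp_rot: [0.704, 0.71, 0.0, -0.0]
force: [0.3, 0.4, -1.4]
grip_width: 15.8
grip_force: 30.0
```

Call:
{"name": "jog_arm", "arguments": {
  "deltas": [
    [0, 0, 0, 0, 0, 0, 0],
    [0, 0, 0, 0, 0, 0, 0],
    [0, 0, 0, 0, 0, 0, 0]
  ]
}}

```text
t: 8.75
tcp_pos: [547.5, -20.9, 223.5]
tcp_rot: [0.705, 0.709, -0.0, 0.0]
force: [0.3, -0.2, -1.6]
grip_width: 15.8
grip_force: 30.0
```

Run:
```python
from h import *
c=viewer.get_calibration("scene");im=viewer.get_image("scene")[:,:,::-1]
s=arm.state();print(s['t'],s['tcp_pos'],s['force'],s['grip_width'])
print(proj("scene",s['tcp_pos'],c))
cv2.imwrite("pics/s2.png",cv2.resize(im[60:310,170:490].copy(),None,fx=2.4,fy=2.4,interpolation=cv2.INTER_CUBIC))
```

```text
8.8 [547.50415974 -21.08758696 223.40415046] [ 0.49344356 -0.15996662 -1.00065183] 15.579776441151068
[[345.72186186 200.06509511]]
```

View pics/s2.png

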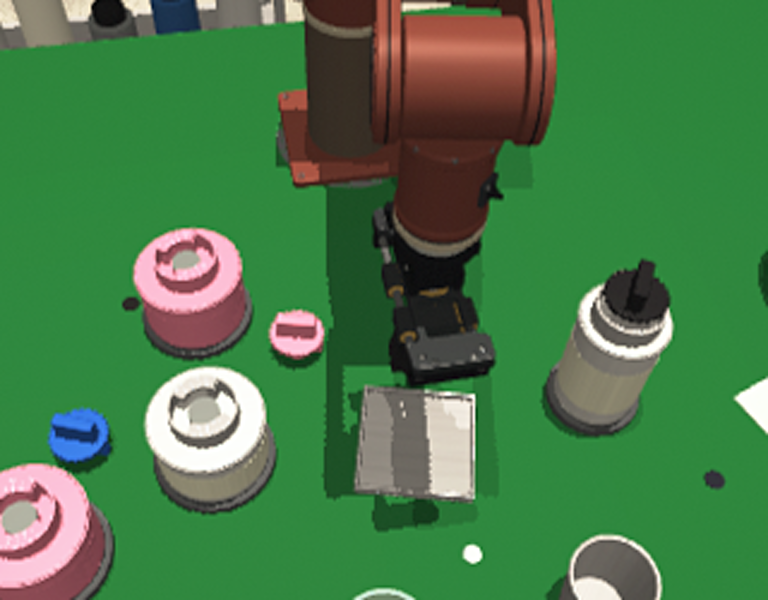

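The low can's collar is open and empty at crop (203,408), and the tray is clear below the gripper. I'll centre and descend.

Call:
{"name": "jog_arm", "arguments": {
  "deltas": [
    [0.045, 0.02, 0.2, 0, 0, 0, 0],
    [0, 0, 0.35, 0, 0, 0, 0],
    [0, 0, 0.35, 0, 0, 0, 0],
    [0, 0, 0.3, 0, 0, 0, 0],
    [0, 0, 0.12, 0, 0, 0, 0]
  ]
}}

```text
t: 9.3
tcp_pos: [546.9, -15.4, 60.9]
tcp_rot: [0.705, 0.709, -0.002, -0.003]
force: [-0.7, 0.6, -1.3]
grip_width: 15.7
grip_force: 30.0
```

Call:
{"name": "jog_arm", "arguments": {
  "deltas": [
    [0, 0, 0.02, 0, 0, 0, 0],
    [0, 0, 0, 0, 0, 0, 0],
    [0, 0, 0, 0, 0, 0, 0]
  ]
}}

```text
t: 9.6
tcp_pos: [551.9, -15.4, 64.9]
tcp_rot: [0.705, 0.709, 0.001, 0.002]
force: [0.4, -0.4, -0.3]
grip_width: 16.2
grip_force: 30.0
```

Call:
{"name": "jog_arm", "arguments": {
  "deltas": [
    [0, 0, 0.04, 0, 0, 0, 0],
    [0, 0, 0.03, 0, 0, 0, 0],
    [0, 0, 0, 0, 0, 0, 0],
    [0, 0, 0, 0, 0, 0, 0],
    [0, 0, 0, 0, 0, 0, 0]
  ]
}}

```text
t: 10.1
tcp_pos: [550.0, -14.8, 54.2]
tcp_rot: [0.705, 0.71, 0.0, 0.0]
force: [-0.0, 0.0, -1.1]
grip_width: 16.0
grip_force: 30.0
```

Call:
{"name": "jog_arm", "arguments": {
  "deltas": [
    [0, 0, 0.008, 0, 0, 0, 0],
    [0, 0, 0.008, 0, 0, 0, 0],
    [0, 0, 0, 0, 0, 0, 0]
  ]
}}

```text
t: 10.4
tcp_pos: [549.8, -14.9, 52.0]
tcp_rot: [0.705, 0.71, -0.0, -0.0]
force: [-0.4, -0.6, 0.3]
grip_width: 15.7
grip_force: 30.0
```

Call:
{"name": "jog_arm", "arguments": {
  "deltas": [
    [0, 0, 0.006, 0, 0, 0, 0],
    [0, 0, 0, 0, 0, 0, 0],
    [0, 0, 0, 0, 0, 0, 0]
  ]
}}

```text
t: 10.7
tcp_pos: [550.0, -14.9, 51.9]
tcp_rot: [0.705, 0.71, -0.0, -0.0]
force: [-2.4, 0.1, 4.4]
grip_width: 15.9
grip_force: 30.0
```

Contact with the tray floor at 4.4 N. Releasing.

Call:
{"name": "jog_arm", "arguments": {
  "deltas": [
    [0, 0, 0, 0, 0, 0, 0.4],
    [0, 0, 0, 0, 0, 0, 0.5],
    [0, 0, 0, 0, 0, 0, 0.6],
    [0, 0, 0, 0, 0, 0, 0.6],
    [0, 0, 0, 0, 0, 0, 0.6]
  ]
}}

```text
t: 11.2
tcp_pos: [549.9, -14.9, 51.4]
tcp_rot: [0.705, 0.71, -0.0, -0.0]
force: [0.3, 0.8, 0.9]
grip_width: 46.7
grip_force: 0.0
```

Call:
{"name": "jog_arm", "arguments": {
  "deltas": [
    [0, 0, -0.05, 0, 0, 0, 0.6],
    [0, 0, -0.2, 0, 0, 0, 0.6],
    [0, 0, -0.3, 0, 0, 0, 0.6],
    [0, 0, -0.3, 0, 0, 0, 0.6],
    [0, 0, -0.3, 0, 0, 0, 0.6]
  ]
}}

```text
t: 11.7
tcp_pos: [549.8, -14.8, 191.3]
tcp_rot: [0.705, 0.71, 0.0, 0.0]
force: [0.0, 0.6, 0.3]
grip_width: 52.2
grip_force: 0.0
```

Call:
{"name": "jog_arm", "arguments": {
  "deltas": [
    [0, -0.3, -0.1, 0, 0, 0, 0.6],
    [0, -0.3, 0, 0, 0, 0, 0.6],
    [0, -0.3, 0, 0, 0, 0, 0.6],
    [0, 0, 0, 0, 0, 0, 0.6],
    [0, 0, 0, 0, 0, 0, 0.6]
  ]
}}

```text
t: 12.2
tcp_pos: [442.1, -15.7, 202.3]
tcp_rot: [0.705, 0.709, 0.001, 0.001]
force: [0.3, -1.0, 0.5]
grip_width: 52.3
grip_force: 0.0
```

Run:
```python
from h import *
im=viewer.get_image("scene")[:,:,::-1]
s=arm.state();print(s['t'],s['tcp_pos'],s['force'],s['grip_width'])
cv2.imwrite("pics/s3.png",cv2.resize(im[60:310,170:490].copy(),None,fx=2.4,fy=2.4,interpolation=cv2.INTER_CUBIC))
```

```text
12.25 [442.86589032 -15.79464552 202.43019545] [ 0.34277863 -0.76222393 -0.10330709] 52.061050891020884
```

View pics/s3.png

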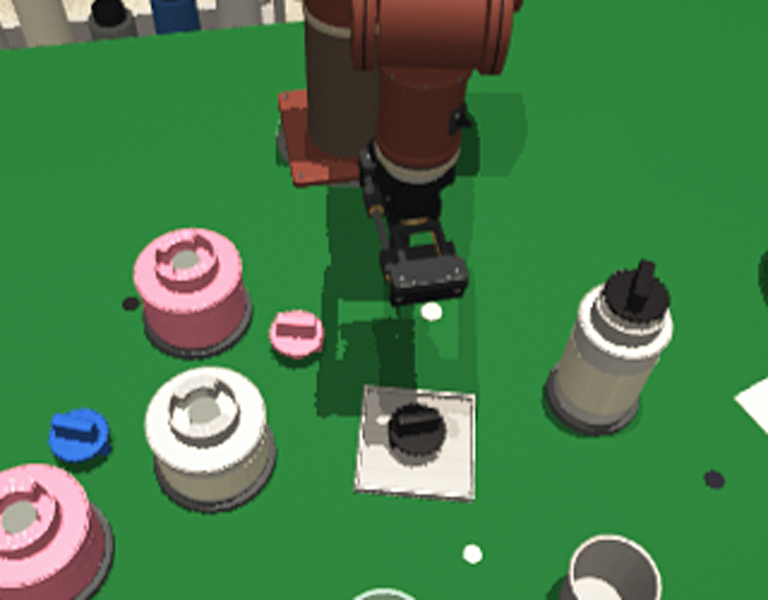

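The black cap is sitting upright in the tray, bar up, at crop (417,432). The low can is open, the tall can's cap is untouched and the gripper is clear.

```bash
python3 -c "
from workcell import hand_in
print(hand_in())"
```

```text
the job is handed in; nothing more can be done
None
```

The low can is open and its cap is in the steel tray, bar up, set down without dropping; the tall can's cap was not touched, and I handed the job in at about 12 s (no verdict was shown).

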